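# Lay the second course of seal blanks in running bond

## Robot

A 6-joint arm with a two-finger parallel gripper is mounted at the origin on a cart in front of the work surface, level with it; the furniture and walls round the work are solid. World frame = base frame: x ahead of the robot, y to its left, z up, the work surface at z = 0. Lengths are in m, angles in degrees, forces in N, time in s.
With the tool pointing down it reaches from about 0.4 to 0.825 m from the base axis. Payload 7 kg.
Tool frame: the origin (TCP) lies on the mounting face of the last link; the fingertips stand 178 mm ahead of it and the grasp point (between the pads) lies 159 mm ahead of it (ctrl.tip_extent is the distance from the TCP to the fingertips, in m); z points along the fingers, y is the direction in which the jaws open and shut (so a half turn about z gives the same grasp; the last joint's range is limited). The gripper opens to 88 mm and grips with 3 to 60 N. Pads are 19 mm wide; open, the fingers measure 130 mm over their backs; the gripper's body (78 mm by 193 mm) begins 47 mm behind the grasp point.
Start: joints at [86.293, 20.546, 0.682, 0, -70.136, -16.507], TCP at [0.233, 0.633, 0.405] pointing down, gripper open.
Joint ranges: [-176.03, 176.03], [-82.01, 121.73], [-58.28, 71.71], [-173.87, 95.51], [-174.79, -0.11], [-173.66, 173.66]. Speed limits (degrees/s): [136.94, 136.94, 172.46, 180, 180, 180].

## Interface

Orientations are given as [roll, pitch, yaw] about the fixed x, y, z axes, in that order (R = Rz(yaw) Ry(pitch) Rx(roll)).
In Python, from plant import ctrl gives the robot as it stands. The module is installed in compiled form; this text tells all that it offers.
- The arm moves only by the tool carry_out, never from a script. Its argument "moves" is text: rows parted by semicolons, each of 7 numbers parted by spaces: the finger opening in m, from 0 to 0.0876, then the shift along the tool's x, y, z in m, then the turn, a rotation vector about the tool's x, y, z in rad. A call has 1 to 20 rows; each row is the pose to reach, as a shift and turn from the pose commanded when the call began, along the tool's axes at that moment; what a row does not reach only later rows make up. A row lasts 1/10 s, in which the tool goes at most 50 mm and 8.59 degrees, less where a joint would pass 70% of its speed; a pose out of reach is approached as far as the arm can. A call with a gripper value outside its range is refused whole. The fingers move at their own pace and stop on an object; the grip force is fixed at half the most. Time passes only in rows, so rows that repeat a pose let the fingers close. It gives the time, the measured TCP pose, the force and the opening at its end, in the units of the state.
- ctrl.get_obs(): the state, without advancing time (a new reading comes with each control period).
- ctrl.snapshot(name): name is "scene" or "top"; returns a dict with "image" (420x560x3 uint8, red, green, blue), "K" (3x3 intrinsics, pixels), "k1" (the pictures are not rectified: a ray, as slopes to the right and down, at radius r is drawn at 1 + k1 r^2 times it, then the intrinsics apply), "R" (3x3) and "t" (3): a world point X has camera coordinates R X + t. Camera axes: x right, y down, z forward; pixel columns grow to the right and rows downward; lengths in m; the calibration is good to about 2 mm. A picture is of the moment at which its call begins. There is no depth.
- ctrl.close_job(): hands the job in, once; it reports no verdict.
Trained networks look in a picture, given as the dict that the camera call returned (one of the last four; its "shot" number tells which), for a name from the list of things; names that differ only in an ending like _2 or _b are one class to them, and where a whole thing is asked for, a point or a joint stands for the part that bears it (a point fixed in the world has none). Each returns a list of dicts, best first, with "confidence" (0 to 1); they miss things now and then, are a little off and sometimes report something else, mostly with a low value. They report only what shows in the picture. A call takes as long as a camera call. They do not tell look-alikes from the thing itself.
- ctrl.recognise(picture, label): "extent" ([left, top, right, bottom] in pixels, round what is visible of it).
- ctrl.trace(picture, label): "region" (420x560 bool, what is visible of it) and "extent" ([left, top, right, bottom] in pixels, round what is visible of it).
- ctrl.mark_of(picture, label): "at" ([row, column] in pixels: a listed point, or the origin of a listed thing).
The state is a dict: "clock": time; "joint_pos": joint angles; "qvel": joint speeds; "tau": joint torques, N m; "tool_pos": TCP position; "orientation": TCP orientation; "force": force on the tool from outside, world axes, zero at the start; "moment": the same for the moment, N m; "opening": finger opening in m.
Only numpy, scipy, OpenCV 4.12 (cv2) and the standard library are available. Lean on these libraries where they do the work, as an engineer would, in place of code of your own. Each camera call takes 0.05 s, during which the arm holds its last target.

## Task

On the wooden display plinth stands the bottom row of a little wall of stone seal blanks, three laid end to end with narrow gaps. Lay the second course in running bond: take the two loose oblong blanks of the same size as those in the row, which lie by themselves on the open table top in front of the heap of stones, and lay each flat on top, along the row, centred over one of the two joints, so that it rests half on each of the two stones below. The pebble and the short upright seal are not part of the wall.

Things in the scene. Friction and masses are not known exactly. Their poses are not given: they have to be found in the camera images.
- plinth: low wooden strip, fixed, 250 x 44 mm, 9 mm high, with three green oblong stones fixed on it end to end along its middle. Origin: centre of its underside, on the table; x runs along the row (roughly to the robot's left or right), y across it, z up. Each stone is 68 mm long (x), 22 mm wide (y), 18 mm high; their centres are at x = -78, 0 and +78 mm, y = 0, so the two joints (10 mm wide gaps) are at x = -39 and +39 mm. The level tops of the stones are 27 mm above the table.
- blank_a: a loose oblong blank of green stone, like the stones of the bottom row: 68 mm long (its x axis), 22 mm wide (y), 18 mm high (z); it lies flat on the table, turned by any angle up to about 40 degrees from the robot's left-right line. Origin: centre of its underside. About 70 g. The upright short stone (22x22x50 mm) and the flat rounded pebble (26x55x17 mm) lying about are not blanks. Either blank may go over either joint.
- blank_b: a loose oblong blank of green stone, like the stones of the bottom row: 68 mm long (its x axis), 22 mm wide (y), 18 mm high (z); it lies flat on the table, turned by any angle up to about 40 degrees from the robot's left-right line. Origin: centre of its underside. About 70 g. The upright short stone (22x22x50 mm) and the flat rounded pebble (26x55x17 mm) lying about are not blanks. Either blank may go over either joint.
Mind the look-alikes: they are no part of the job. Leave any pink look-alike of the blank_a alone. What is shaped like the blank_b but black is not meant.

How it is judged (in metres and radians):
At the end, for the whole second after the job is handed in: Both loose blanks lie flat (within 5 degrees) and at rest on the bottom row, one over each joint: each one's centre within 13 mm of its joint along the row and within 10 mm of the row's middle line, its length along the row within 12 degrees, its underside 27 mm (+-4 mm) above the table (y of blank_a in the frame of plinth between -0.01 and 0.01 m and z of blank_a in the frame of plinth between 0.023 and 0.031 m and angle between the x axis of each of blank_a, blank_b and the x axis of plinth, either way round below 0.21 rad and angle between each of blank_a, blank_b's own z axis and vertical below 0.1 rad and linear speed of each of blank_a, blank_b below 0.02 m/s and angular speed of each of blank_a, blank_b below 0.2 rad/s and y of blank_b in the frame of plinth between -0.01 and 0.01 m and z of blank_b in the frame of plinth between 0.023 and 0.031 m and ((x of blank_a in the frame of plinth between -0.052 and -0.026 m and x of blank_b in the frame of plinth between 0.026 and 0.052 m) or (x of blank_a in the frame of plinth between 0.026 and 0.052 m and x of blank_b in the frame of plinth between -0.052 and -0.026 m))); the robot touches nothing.
It also fails if it takes over 48 s, if anything falls off the work surface, if the arm or the gripper's body presses on something with over 40 N, if the wrist force passes 120 N, or if a joint passes its speed limit or range.

## Working session

There is one attempt and no reset: what is moved stays moved. The work goes in short steps, Python scripts to look and compute and a tool call to move; the robot and the scene stay as the last step left them, time stands still between calls to the robot, and variables do not carry over. Pictures are saved under pics/ and viewed, and the job is handed in when it is done.

Besides the shell and the picture viewer there is one more tool, called after "Request:" by a JSON object that holds its "name" and its "arguments", one argument or row to a line. carry_out: Moves the arm, as the interface text tells. Its arguments: {"type":"object","properties":{"moves":{"type":"string"}},"required":["moves"]}

```bash
mkdir -p pics; python3 - <<'E'
from plant import ctrl
import cv2,pickle
o=ctrl.get_obs(); print(o)
for n in("scene","top"):
    s=ctrl.snapshot(n); cv2.imwrite(f"pics/{n}0.png",s["image"][:,:,::-1]); pickle.dump(s,open(f"{n}0.pkl","wb"))
    print(n,s["K"],s["k1"],s["R"],s["t"])
    for l in("plinth","blank_a"):
        for f in(ctrl.recognise,ctrl.mark_of):
            print(l,[{k:v for k,v in d.items()} for d in f(s,l)])
E
```

```text
{'clock': 0.0, 'joint_pos': array([ 8.62935270e+01,  2.05895003e+01,  6.36288124e-01, -1.97816975e-02,
       -7.01331817e+01, -1.65056725e+01]), 'qvel': array([ 0.01900718, -0.03175998, -0.02883721, -0.01572491,  0.04082909,
       -0.06175377]), 'tau': array([ 2.96361559e-04, -5.82723570e+01,  2.93050611e+01,  6.99729413e+00,
        7.00452380e-03, -1.61287462e-04]), 'tool_pos': array([0.23316011, 0.63326343, 0.40376445]), 'orientation': array([ 1.79911882e+02, -6.71770361e-03, -2.02188769e+01]), 'force': array([-0.11620878,  1.00377993, -0.26229696]), 'moment': array([-4.28646334e-03,  5.79891088e-05, -6.51474415e-02]), 'opening': 0.08769820656206131}
scene [[525.13773938   0.         276.98212631]
 [  0.         525.13773938 205.72791912]
 [  0.           0.           1.        ]] 0.04492003246715757 [[-0.09645875  0.99516174  0.0186769 ]
 [ 0.39981213  0.05592325 -0.91488953]
 [-0.91150753 -0.08078185 -0.40327202]] [-0.05347787 -0.15160999  1.76352067]
plinth [{'extent': [207.6, 218.1, 312.0, 239.2], 'confidence': 0.57}]
plinth [{'at': [230.5, 259.2], 'confidence': 0.62}]
blank
[... 640 characters left out ...]
 [-9.80824211e-01 -1.56613538e-02 -1.94264223e-01]
 [ 1.94288356e-01 -1.97831823e-05 -9.80944460e-01]] [0.08980378 0.50976835 1.01009866]
plinth [{'extent': [243.6, 192.0, 335.1, 214.6], 'confidence': 0.74}]
plinth [{'at': [205.4, 288.3], 'confidence': 0.84}]
blank_a [{'extent': [393.6, 197.4, 416.7, 208.3], 'confidence': 0.7}, {'extent': [198.2, 169.1, 220.4, 184.2], 'confidence': 0.64}, {'extent': [121.3, 169.2, 148.3, 191.4], 'confidence': 0.64}, {'extent': [356.1, 204.9, 377.5, 229.6], 'confidence': 0.55}]
blank_a [{'at': [179.0, 212.2], 'confidence': 0.79}, {'at': [204.7, 406.5], 'confidence': 0.55}, {'at': [179.9, 133.4], 'confidence': 0.52}, {'at': [217.0, 365.2], 'confidence': 0.45}]
```

```bash
python3 - <<'E'
import cv2
a=cv2.imread("pics/top0.png")[130:280,90:450]; cv2.imwrite("pics/topcrop0.png",cv2.resize(a,None,fx=2.2,fy=2.2,interpolation=cv2.INTER_CUBIC))
a=cv2.imread("pics/scene0.png")[170:300,100:480]; cv2.imwrite("pics/scenecrop0.png",cv2.resize(a,None,fx=2.1,fy=2.1,interpolation=cv2.INTER_CUBIC))
E
```

```text
(no output)
```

View pics/topcrop0.png

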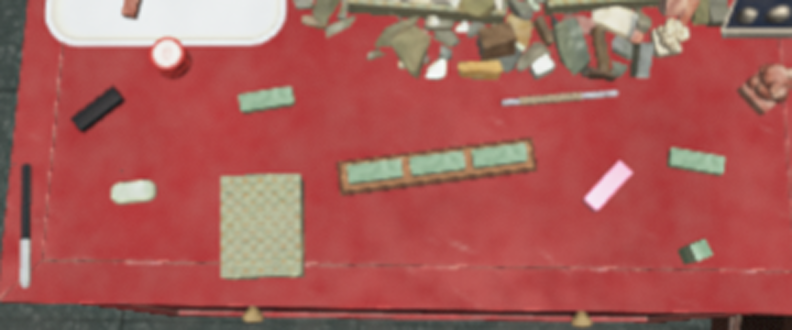

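View pics/scenecrop0.png

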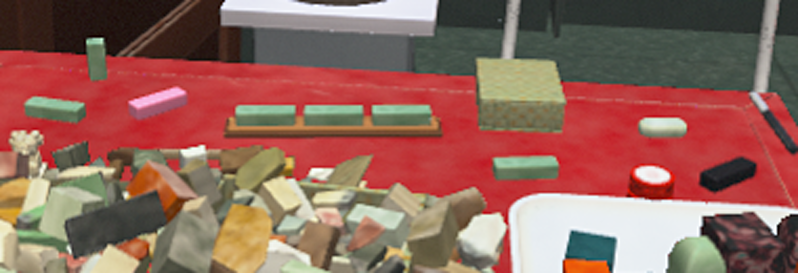

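View pics/top0.png

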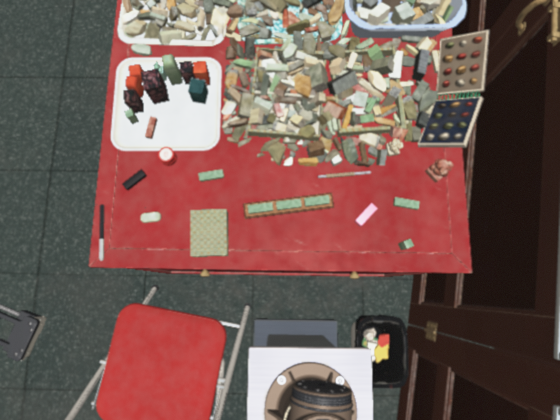

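View pics/scene0.png

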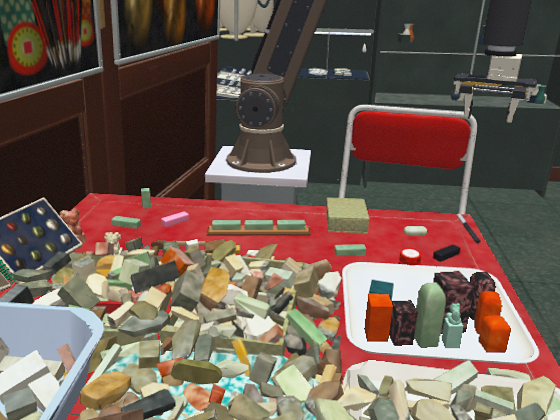

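Top view: there are two loose green blanks, at (col 210, row 175) and (407, 203). Of the others, the pink one (366, 214) and black one (134, 180) are look-alikes, the pebble is at (150, 217) and the upright seal at (405, 243). I'll fit the poses of the two green blanks and the plinth in both views.

```bash
cat > h.py <<'E'
import numpy as np,cv2,pickle
from scipy.optimize import minimize
def proj(s,X):
    c=X@np.array(s["R"]).T+np.array(s["t"]); p=c[:,:2]/c[:,2:]; r2=(p**2).sum(1,keepdims=True)
    p=p*(1+s["k1"]*r2); K=np.array(s["K"]); return p@K[:2,:2].T+K[:2,2]
def ray(s,uv,z):
    K=np.array(s["K"]); q=(np.array(uv,float)-K[:2,2])/K[0,0]; p=q.copy()
    for _ in range(10): p=q/(1+s["k1"]*(p@p))
    R=np.array(s["R"]);t=np.array(s["t"]); C=-R.T@t; d=R.T@np.array([p[0],p[1],1]); return C+d*(z-C[2])/d[2]
def box(x,y,yaw,dims,z0):
    L,W,H=dims;c,s=np.cos(yaw),np.sin(yaw)
    return np.array([[x+c*a*L/2-s*b*W/2,y+s*a*L/2+c*b*W/2,z0+h*H] for a in(-1,1) for b in(-1,1) for h in(0,1)])
U=8
def sil(s,P,off,shape):
    m=np.zeros(shape,np.uint8); 
    for X in P:
        h=cv2.convexHull(((proj(s,X)-off+.5)*U-.5).astype(np.float32)); cv2.fillConvexPoly(m,np.round(h).astype(np.int32),1)
    return m
def greenmask(s,ext,pad=6,kind="green"):
    l,t,r,b=[int(v) for v in ext]; l-=pad;t-=pad;r+=pad;b+=pad
    a=np.array(s["image"])[t:b,l:r].astype(np.float32); a=cv2.resize(a,None,fx=U,fy=U,interpolation=cv2.INTER_CUBIC)
    if kind=="green": m=(a[...,1]>a[...,0]*0.92).astype(np.uint8)
    else:  # not the red cloth: green over red ratio
        m=((a[...,1]>a[...,0]*0.45)).astype(np.uint8)
    return m,np.array([l,t])
def fit(views,dims_list,x0):
    # dims_list: function pose-> list of vertex sets
    def cost(v):
        e=0
        for s,m,off in views:
            g=sil(s,dims_list(v),off,m.shape); e+=1-(g&m).sum()/max(1,(g|m).sum())
        return e
    best=None
    for dy in(-.2,0,.2):
        v0=np.array(x0)+[0,0,dy]
        r=minimize(cost,v0,method="Nelder-Mead",options=dict(initial_simplex=v0+np.array([[0,0,0],[.015,0,0],[0,.015,0],[0,0,.3]]),xatol=1e-4,fatol=1e-4))
        if best is None or r.fun<best.fun: best=r
    return best.x,best.fun
D=(.068,.022,.018)
blank=lambda z0:(lambda v:[box(*v,D,z0)])
def row(v):
    c,s=np.cos(v[2]),np.sin(v[2]); return [box(v[0]+k*c,v[1]+k*s,v[2],D,.009) for k in(-.078,0,.078)]
E
python3 - <<'E'
from h import *
S=pickle.load(open("scene0.pkl","rb"));T=pickle.load(open("top0.pkl","rb"))
objs={"L":([198,169,220,184],[333,244,366,257],blank(0)),"R":([394,197,417,208],[112,216,139,228],blank(0)),"P":([244,192,335,215],[208,218,312,239],row)}
for n,(te,se,f) in objs.items():
    uv=[(te[0]+te[2])/2,(te[1]+te[3])/2]; x0=ray(T,uv,.012)
    mt=greenmask(T,te,4);ms=greenmask(S,se,4)
    cv2.imwrite(f"pics/m_{n}.png",np.vstack([cv2.resize(m[0]*255,(700,200)) for m in(mt,ms)]))
    th=(0.1 if n!="R" else -.1)
    print(n,uv,x0)
    for nm,vs in(("top",[(T,*mt)]),("scene",[(S,*ms)]),("both",[(T,*mt),(S,*ms)])):
        v,c=fit(vs,f,[x0[0],x0[1],np.pi/2-np.pi+0.0+np.pi]); print(nm,v[:2].round(4),np.degrees(v[2]).round(1),round(c,3))
E
```

```text
L [209.0, 176.5] [0.6015519  0.27994105 0.012     ]
top [0.6071 0.2742] 97.8 0.168
scene [0.6068 0.2766] 90.7 0.177
both [0.6064 0.2751] 98.5 0.358
R [405.5, 202.5] [ 0.5362791  -0.26490883  0.012     ]
top [ 0.5364 -0.2665] 83.2 0.167
scene [ 0.5336 -0.2681] 72.2 0.161
both [ 0.5355 -0.2687] 79.5 0.355
P [289.5, 203.5] [0.52830909 0.05516537 0.012     ]
top [0.5261 0.0587] 98.2 0.048
scene [0.5249 0.059 ] 97.8 0.151
both [0.526  0.0587] 98.4 0.199
```

```bash
python3 - <<'E'
from h import *
S=pickle.load(open("scene0.pkl","rb"));T=pickle.load(open("top0.pkl","rb"))
poses={"L":(blank(0)([.6067,.2752,np.radians(97.5)])),"R":(blank(0)([.5355,-.268,np.radians(80)])),"P":row([.526,.0587,np.radians(98.3)])}
for nm,s,cs in(("top",T,[(190,160,45,30),(385,190,45,30),(240,185,100,40)]),("scene",S,[(325,235,50,30),(105,210,45,25),(200,210,115,35)])):
    rows=[]
    for (x,y,w,h),k in zip(cs,"LRP"):
        f=700//w if k=="P" else 8
        a=cv2.resize(np.ascontiguousarray(np.array(s["image"])[y:y+h,x:x+w,::-1]),None,fx=f,fy=f,interpolation=cv2.INTER_CUBIC)
        for X in poses[k]:
            p=((proj(s,X)-[x,y]+.5)*f-.5)
            for i in range(8):
                for j in(1,2,4):
                    if not i&j: cv2.line(a,tuple(map(int,p[i])),tuple(map(int,p[i|j])),(0,0,255) if not(i&1 and (i|j)&1) else (255,0,0),1)
        b=np.zeros((a.shape[0],720,3),np.uint8); b[:,:a.shape[1]]=a[:,:720]; rows.append(b)
    c=np.vstack(rows);cv2.imwrite(f"pics/ov_{nm}.png",cv2.resize(c,None,fx=min(1,600/c.shape[0]),fy=min(1,600/c.shape[0])))
for uv in[(191,209),(227,209),(191,255)]: print([ray(T,uv,z).round(3) for z in(.0,.05)])
for uv,z in [((327,229),0),((366,232),0),((327,199),.05),((327,199),.06)]: print("scene",uv,z,ray(S,uv,z).round(3))
E
```

```text
[array([0.511, 0.327, 0.   ]), array([0.501, 0.317, 0.05 ])]
[array([0.512, 0.228, 0.   ]), array([0.503, 0.222, 0.05 ])]
[array([0.384, 0.321, 0.   ]), array([0.38, 0.31, 0.05])]
scene (327, 229) 0 [0.491 0.225 0.   ]
scene (366, 232) 0 [0.495 0.321 0.   ]
scene (327, 199) 0.05 [0.42  0.222 0.05 ]
scene (327, 199) 0.06 [0.443 0.222 0.06 ]
```

View pics/ov_top.png

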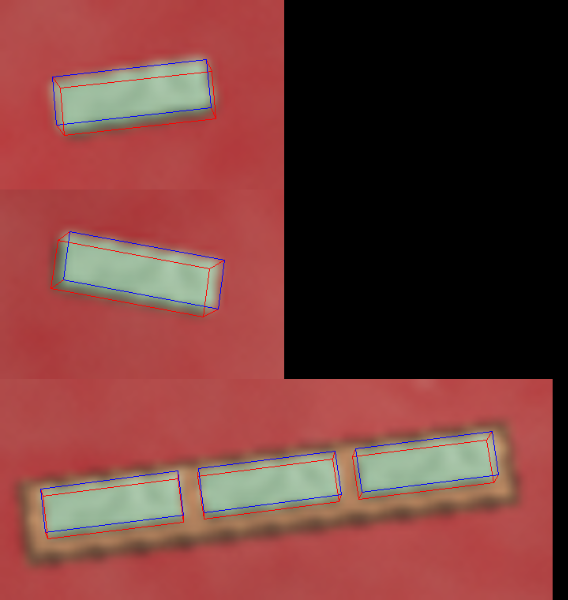

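View pics/ov_scene.png

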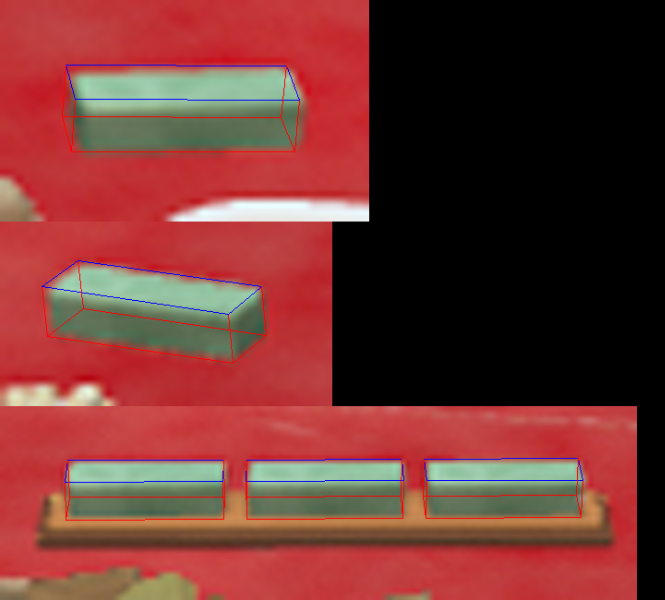

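The overlays fit the two green blanks, at top (210, 175) and (407, 203), and the row, all within about 2 mm. Both blanks lie alone on the cloth, and the black, pink, pebble and seal items are excluded. Next I'll work out the move numbers.

```bash
cat > g.py <<'E'
import sys,numpy as np
from scipy.spatial.transform import Rotation as R
from plant import ctrl
o=ctrl.get_obs(); p=o["tool_pos"]; A=R.from_euler("xyz",o["orientation"],degrees=True)
print(round(o["clock"],2),p.round(4),o["orientation"].round(2),o["joint_pos"].round(1),round(o["opening"],4),o["force"].round(1))
for a in sys.argv[1:]:
    x,y,z,w=map(float,a.split(","))
    B=R.from_euler("xyz",[180,0,w],degrees=True)
    print(a,A.inv().apply(np.array([x,y,z])-p).round(4),(A.inv()*B).as_rotvec().round(4))
E
python3 g.py .6065,.2752,.30,-82.5 .6065,.2752,.23,-82.5
```

```text
0.5 [0.2332 0.6334 0.4046] [179.99   0.   -20.22] [ 86.3  20.5   0.7  -0.  -70.1 -16.5] 0.0877 [-0.7 -0.3 -1. ]
.6065,.2752,.30,-82.5 [0.4741 0.2071 0.1046] [ 1.0000e-04 -0.0000e+00  1.0871e+00]
.6065,.2752,.23,-82.5 [0.4741 0.2071 0.1746] [ 1.0000e-04 -0.0000e+00  1.0871e+00]
```

Request:
{"name": "carry_out", "arguments": {
  "moves": "0.06 0.04 0.017 0 0 0 0.1;0.06 0.08 0.035 0 0 0 0.2;0.06 0.12 0.052 0 0 0 0.3;0.06 0.16 0.07 0 0 0 0.4;0.06 0.2 0.087 0.02 0 0 0.5;0.06 0.24 0.105 0.035 0 0 0.6;0.06 0.28 0.122 0.05 0 0 0.7;0.06 0.32 0.14 0.065 0 0 0.8;0.06 0.36 0.157 0.08 0 0 0.9;0.06 0.4 0.175 0.095 0 0 1.0;0.06 0.44 0.192 0.105 0 0 1.087;0.06 0.474 0.207 0.12 0 0 1.087;0.06 0.474 0.207 0.15 0 0 1.087;0.06 0.474 0.207 0.17 0 0 1.087;0.06 0.474 0.207 0.17 0 0 1.087;0.06 0.474 0.207 0.17 0 0 1.087"
}}

```text
clock: 2.1
tool_pos: [0.6067, 0.2756, 0.235]
orientation: [180.0, -0.0, -82.5]
force: [0.6, -0.1, 1.3]
opening: 0.0599
```

```bash
python3 g.py .6065,.2752,.183,-82.5; python3 - <<'E'
from plant import ctrl
import cv2,numpy as np
for n,(x,y,w,h) in(("scene",(310,170,100,100)),("top",(150,120,120,100))):
    s=ctrl.snapshot(n);a=s["image"][y:y+h,x:x+w,::-1];cv2.imwrite(f"pics/{n}1.png",cv2.resize(a,None,fx=5,fy=5,interpolation=cv2.INTER_CUBIC))
E
```

```text
2.1 [0.6067 0.2756 0.235 ] [ 1.7999e+02 -3.0000e-02 -8.2470e+01] [ 41.2  27.9 -11.8   0.  -50.4 -33.7] 0.0599 [ 0.6 -0.1  1.3]
.6065,.2752,.183,-82.5 [0.0003 0.0003 0.052 ] [ 0.0001 -0.0005  0.0005]
```

View pics/scene1.png

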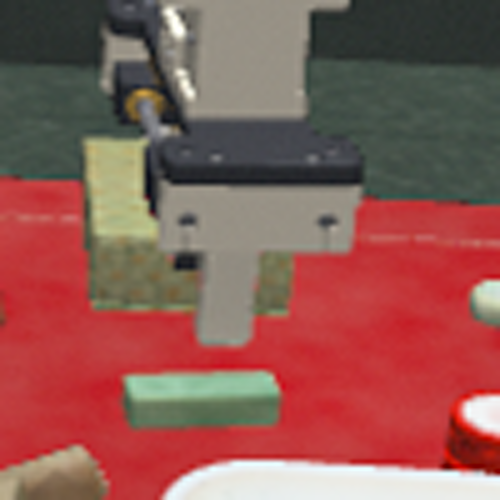

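```bash
python3 - <<'E'
from h import *
S=pickle.load(open("scene0.pkl","rb"))
w=np.radians(-82.5);ty=np.array([np.sin(w),-np.cos(w),0]);tx=np.array([np.cos(w),np.sin(w),0])
c=np.array([.6067,.2756,.057])
for d in(-.065,-.045,-.03,.03):
  for b in(-.0095,.0095): print(d,b,(proj(S,(c+d*ty+b*tx)[None])-[310,170])*5)
print((proj(S,np.array([[.6065,.2752,.018]]))-[310,170])*5)
E
```

```text
-0.065 -0.0095 [[250.98029966 369.9531284 ]]
-0.065 0.0095 [[206.01750202 369.8898546 ]]
-0.045 -0.0095 [[242.57327063 347.94778014]]
-0.045 0.0095 [[198.34420283 347.87681313]]
-0.03 -0.0095 [[236.44809475 331.91111485]]
-0.03 0.0095 [[192.75356145 331.83460015]]
0.03 -0.0095 [[213.37571907 271.47327453]]
0.03 0.0095 [[171.69435637 271.37636226]]
[[195.9183335  378.47254321]]
```

View pics/top1.png

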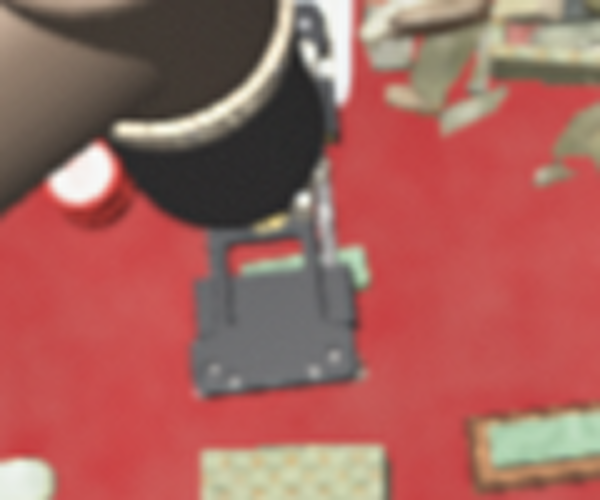

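Request:
{"name": "carry_out", "arguments": {
  "moves": "0.06 0 0 0.025 0 0 0;0.06 0 0 0.042 0 0 0;0.06 0 0 0.052 0 0 0;0.06 0 0 0.052 0 0 0;0.06 0 0 0.052 0 0 0;0.01 0 0 0.052 0 0 0;0.01 0 0 0.052 0 0 0;0.01 0 0 0.052 0 0 0;0.01 0 0 0.052 0 0 0;0.01 0 0 0.052 0 0 0;0.01 0 0 0.052 0 0 0;0.01 0 0 0.052 0 0 0;0.01 0 0 0.052 0 0 0"
}}

```text
clock: 3.5
tool_pos: [0.6067, 0.2754, 0.1829]
orientation: [-180.0, 0.0, -82.5]
force: [0.6, -0.1, 2.2]
opening: 0.022
```

```bash
python3 g.py .5204,.0973,.27,-81.7 .5204,.0973,.211,-81.7
```

```text
3.5 [0.6067 0.2754 0.1829] [-1.7998e+02  1.0000e-02 -8.2490e+01] [ 41.2  31.3 -14.1   0.  -44.6 -33.7] 0.022 [ 0.6 -0.1  2.2]
.5204,.0973,.27,-81.7 [ 0.1653  0.1088 -0.0872] [-0.0004  0.0001 -0.0138]
.5204,.0973,.211,-81.7 [ 0.1653  0.1088 -0.0282] [-0.0004  0.0001 -0.0138]
```

Request:
{"name": "carry_out", "arguments": {
  "moves": "0.01 0 0 -0.02 0 0 0;0.01 0 0 -0.05 0 0 0;0.01 0 0 -0.08 0 0 0;0.01 0.015 0.01 -0.085 0 0 0;0.01 0.04 0.027 -0.085 0 0 0;0.01 0.07 0.046 -0.085 0 0 -0.007;0.01 0.1 0.066 -0.085 0 0 -0.014;0.01 0.13 0.086 -0.085 0 0 -0.014;0.01 0.15 0.1 -0.08 0 0 -0.014;0.01 0.162 0.107 -0.07 0 0 -0.014;0.01 0.165 0.109 -0.06 0 0 -0.014;0.01 0.165 0.109 -0.05 0 0 -0.014;0.01 0.165 0.109 -0.05 0 0 -0.014;0.01 0.165 0.109 -0.05 0 0 -0.014"
}}

```text
clock: 4.9
tool_pos: [0.5205, 0.0983, 0.232]
orientation: [179.9, -0.0, -81.6]
force: [0.4, 0.4, -0.7]
opening: 0.0221
```

```bash
python3 g.py .5204,.0973,.2105,-81.7; python3 - <<'E'
from plant import ctrl
import cv2,numpy as np
from h import proj,box
s=ctrl.snapshot("scene");o=ctrl.get_obs();x,y,w,h=190,150,150,100
a=cv2.resize(np.ascontiguousarray(s["image"][y:y+h,x:x+w,::-1]),None,fx=5,fy=5,interpolation=cv2.INTER_CUBIC)
p=(proj(s,box(o["tool_pos"][0],o["tool_pos"][1],np.radians(98.3),(.068,.022,.018),o["tool_pos"][2]-.183))-[x,y]+.5)*5
for i in range(8):
  for j in(1,2,4):
    if not i&j: cv2.line(a,tuple(map(int,p[i])),tuple(map(int,p[i|j])),(255,0,0),1)
cv2.imwrite("pics/scene2.png",a)
E
```

```text
4.9 [0.5205 0.0983 0.232 ] [ 1.7995e+02 -3.0000e-02 -8.1650e+01] [ 31.9  17.4 -30.    0.  -42.7 -23.6] 0.0221 [ 0.4  0.4 -0.7]
.5204,.0973,.2105,-81.7 [0.001  0.0002 0.0215] [ 0.0009 -0.0006  0.001 ]
```

View pics/scene2.png

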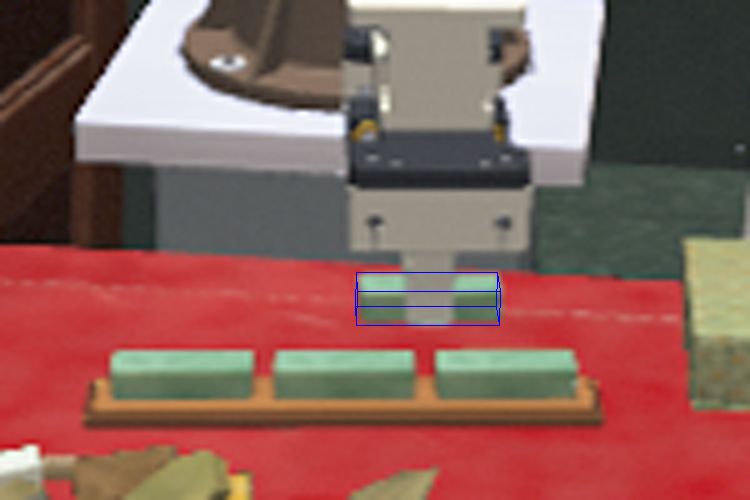

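Request:
{"name": "carry_out", "arguments": {
  "moves": "0.01 0.001 0 0.01 0 0 0;0.01 0.001 0 0.016 0 0 0;0.01 0.001 0 0.019 0 0 0;0.01 0.001 0 0.021 0 0 0;0.01 0.001 0 0.0215 0 0 0;0.01 0.001 0 0.0215 0 0 0;0.01 0.001 0 0.0215 0 0 0"
}}

```text
clock: 5.65
tool_pos: [0.5202, 0.0966, 0.2114]
orientation: [-180.0, 0.0, -81.7]
force: [0.6, -0.1, -0.1]
opening: 0.0223
```

Request:
{"name": "carry_out", "arguments": {
  "moves": "0.01 0 0 0.0007 0 0 0;0.01 0 0 0.0015 0 0 0;0.01 0 0 0.0015 0 0 0"
}}

```text
clock: 5.95
tool_pos: [0.5201, 0.0965, 0.2096]
orientation: [180.0, 0.0, -81.7]
force: [0.2, -0.3, -0.4]
opening: 0.0221
```

Request:
{"name": "carry_out", "arguments": {
  "moves": "0.024 0 0 0 0 0 0;0.028 0 0 0 0 0 0;0.034 0 0 0 0 0 0;0.044 0 0 0 0 0 0;0.05 0 0 0 0 0 0;0.05 0 0 0 0 0 0;0.05 0 0 -0.02 0 0 0;0.05 0 0 -0.06 0 0 0;0.05 0 0 -0.09 0 0 0;0.05 0 0 -0.09 0 0 0"
}}

```text
clock: 6.95
tool_pos: [0.5215, 0.0972, 0.304]
orientation: [-179.6, 0.1, -81.6]
force: [-0.2, -0.1, -0.1]
opening: 0.0499
```

```bash
python3 g.py .5355,-.268,.235,-100 .5355,-.268,.30,-100; python3 - <<'E'
from plant import ctrl
import cv2,numpy as np
s=ctrl.snapshot("scene");x,y,w,h=100,150,220,100
cv2.imwrite("pics/scene3.png",cv2.resize(s["image"][y:y+h,x:x+w,::-1],None,fx=3.6,fy=3.6,interpolation=cv2.INTER_CUBIC))
E
```

```text
6.95 [0.5215 0.0972 0.304 ] [-1.7958e+02  1.2000e-01 -8.1640e+01] [ 31.8  12.1 -25.6   0.1 -51.9 -23.5] 0.0499 [-0.2 -0.1 -0.1]
.5355,-.268,.235,-100 [0.3635 0.0397 0.068 ] [-0.0069  0.0032  0.3204]
.5355,-.268,.30,-100 [0.3633 0.0392 0.003 ] [-0.0069  0.0032  0.3204]
```

View pics/scene3.png

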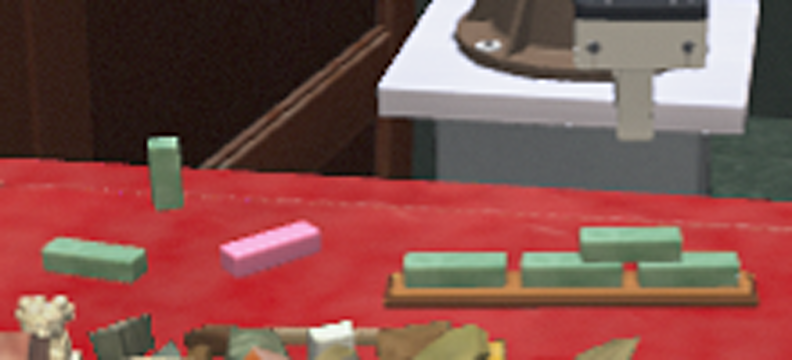

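The first blank lies flat over the left joint. Now the second.

Request:
{"name": "carry_out", "arguments": {
  "moves": "0.06 0.025 0.003 0 0 0 0.03;0.06 0.06 0.006 0 0 0 0.06;0.06 0.1 0.011 0 0 0 0.1;0.06 0.14 0.015 0 0 0 0.13;0.06 0.18 0.019 0 0 0 0.17;0.06 0.22 0.024 0 0 0 0.21;0.06 0.26 0.028 0 0 0 0.25;0.06 0.3 0.033 0 0 0 0.29;0.06 0.335 0.037 0.015 0 0 0.32;0.06 0.358 0.039 0.035 0 0 0.32;0.06 0.3635 0.0395 0.055 0 0 0.32;0.06 0.3635 0.0395 0.068 0 0 0.32;0.06 0.3635 0.0395 0.068 0 0 0.32;0.06 0.3635 0.0395 0.068 0 0 0.32;0.06 0.3635 0.0395 0.068 0 0 0.32"
}}

```text
clock: 8.5
tool_pos: [0.5342, -0.2682, 0.2326]
orientation: [-179.9, -0.0, -100.0]
force: [0.8, 0.4, 0.4]
opening: 0.0602
```

```bash
python3 g.py .5355,-.268,.183,-100; python3 - <<'E'
from plant import ctrl
import cv2,numpy as np
s=ctrl.snapshot("scene");x,y,w,h=80,160,120,90
cv2.imwrite("pics/scene4.png",cv2.resize(s["image"][y:y+h,x:x+w,::-1],None,fx=5,fy=5,interpolation=cv2.INTER_CUBIC))
E
```

```text
8.5 [ 0.5342 -0.2682  0.2326] [-1.7991e+02 -1.0000e-02 -9.9960e+01] [ -7.9  22.7 -21.2   0.  -46.   -2. ] 0.0602 [0.8 0.4 0.4]
.5355,-.268,.183,-100 [-0.0005 -0.0012  0.0496] [-0.0015 -0.0001  0.0008]
```

View pics/scene4.png

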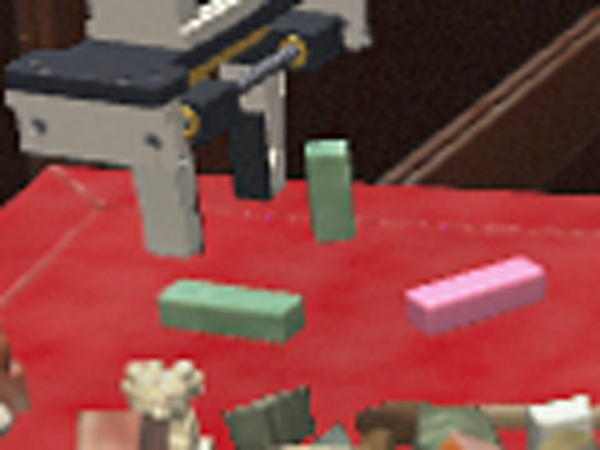

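Request:
{"name": "carry_out", "arguments": {
  "moves": "0.06 0 -0.001 0.02 0 0 0;0.06 0 -0.001 0.038 0 0 0;0.06 0 -0.001 0.0495 0 0 0;0.06 0 -0.001 0.0495 0 0 0;0.06 0 -0.001 0.0495 0 0 0;0.01 0 -0.001 0.0495 0 0 0;0.01 0 -0.001 0.0495 0 0 0;0.01 0 -0.001 0.0495 0 0 0;0.01 0 -0.001 0.0495 0 0 0;0.01 0 -0.001 0.0495 0 0 0;0.01 0 -0.001 0.0495 0 0 0;0.01 0 -0.001 0.0495 0 0 0;0.01 0 -0.001 0.0495 0 0 0"
}}

```text
clock: 9.85
tool_pos: [0.5347, -0.2691, 0.1824]
orientation: [-180.0, -0.0, -100.0]
force: [-0.6, 0.0, 2.4]
opening: 0.0225
```

```bash
python3 g.py .5316,.0201,.265,-81.7 .5316,.0201,.211,-81.7
```

```text
9.85 [ 0.5347 -0.2691  0.1824] [-179.98   -0.   -100.02] [ -8.   26.5 -23.4   0.  -40.   -2. ] 0.0225 [-0.6  0.   2.4]
.5316,.0201,.265,-81.7 [-0.2842  0.0534 -0.0827] [-4.000e-04 -1.000e-04 -3.198e-01]
.5316,.0201,.211,-81.7 [-0.2842  0.0534 -0.0287] [-4.000e-04 -1.000e-04 -3.198e-01]
```

Request:
{"name": "carry_out", "arguments": {
  "moves": "0.01 0 0 -0.02 0 0 0;0.01 0 0 -0.05 0 0 0;0.01 0 0 -0.08 0 0 0;0.01 -0.02 0.004 -0.09 0 0 -0.03;0.01 -0.05 0.01 -0.09 0 0 -0.06;0.01 -0.08 0.015 -0.09 0 0 -0.1;0.01 -0.11 0.021 -0.09 0 0 -0.13;0.01 -0.14 0.026 -0.09 0 0 -0.17;0.01 -0.17 0.032 -0.09 0 0 -0.2;0.01 -0.2 0.038 -0.09 0 0 -0.24;0.01 -0.23 0.043 -0.09 0 0 -0.27;0.01 -0.255 0.048 -0.085 0 0 -0.3;0.01 -0.272 0.051 -0.075 0 0 -0.32;0.01 -0.281 0.053 -0.065 0 0 -0.32;0.01 -0.284 0.0535 -0.055 0 0 -0.32;0.01 -0.284 0.0535 -0.05 0 0 -0.32;0.01 -0.284 0.0535 -0.05 0 0 -0.32;0.01 -0.284 0.0535 -0.05 0 0 -0.32"
}}

```text
clock: 11.65
tool_pos: [0.5314, 0.0193, 0.2321]
orientation: [180.0, -0.0, -81.8]
force: [-0.2, -0.1, -0.8]
opening: 0.0223
```

```bash
python3 g.py .5316,.0201,.2096,-81.7; python3 - <<'E'
from plant import ctrl
import cv2,numpy as np
from h import proj,box
s=ctrl.snapshot("scene");o=ctrl.get_obs();x,y,w,h=190,150,150,100
a=cv2.resize(np.ascontiguousarray(s["image"][y:y+h,x:x+w,::-1]),None,fx=5,fy=5,interpolation=cv2.INTER_CUBIC)
p=(proj(s,box(o["tool_pos"][0],o["tool_pos"][1],np.radians(98.3),(.068,.022,.018),o["tool_pos"][2]-.183))-[x,y]+.5)*5
for i in range(8):
  for j in(1,2,4):
    if not i&j: cv2.line(a,tuple(map(int,p[i])),tuple(map(int,p[i|j])),(255,0,0),1)
cv2.imwrite("pics/scene5.png",a)
E
```

```text
11.65 [0.5314 0.0193 0.2321] [ 1.7998e+02 -1.0000e-02 -8.1750e+01] [ 23.2  17.5 -29.7   0.  -42.8 -15. ] 0.0223 [-0.2 -0.1 -0.8]
.5316,.0201,.2096,-81.7 [-0.0008 -0.0003  0.0225] [ 0.0004 -0.0002 -0.0009]
```

View pics/scene5.png

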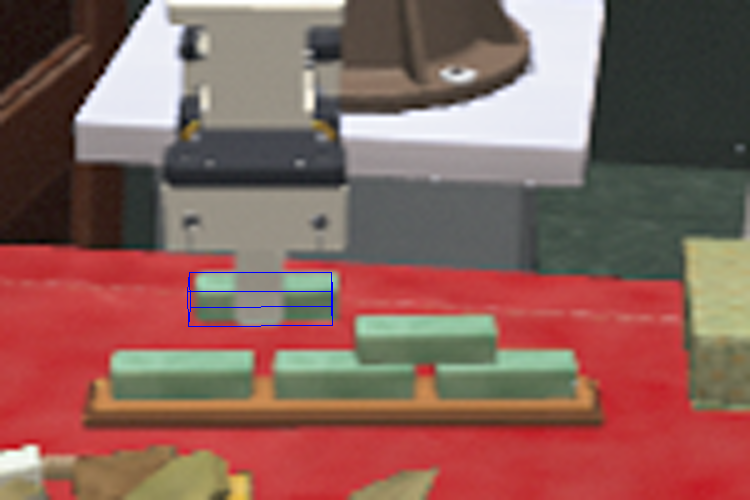

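Request:
{"name": "carry_out", "arguments": {
  "moves": "0.01 0.001 0 0.01 0 0 0;0.01 0.001 0 0.016 0 0 0;0.01 0.001 0 0.019 0 0 0;0.01 0.001 0 0.021 0 0 0;0.01 0.001 0 0.0222 0 0 0;0.01 0.001 0 0.0222 0 0 0;0.01 0.001 0 0.0222 0 0 0"
}}

```text
clock: 12.4
tool_pos: [0.5316, 0.019, 0.2101]
orientation: [-180.0, 0.0, -81.7]
force: [-0.5, -0.9, -0.4]
opening: 0.0221
```

```bash
python3 - <<'E'
from plant import ctrl
import cv2,numpy as np
s=ctrl.snapshot("scene");x,y,w,h=190,150,150,100
cv2.imwrite("pics/scene6.png",cv2.resize(s["image"][y:y+h,x:x+w,::-1],None,fx=5,fy=5,interpolation=cv2.INTER_CUBIC))
E
```

```text
(no output)
```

View pics/scene6.png

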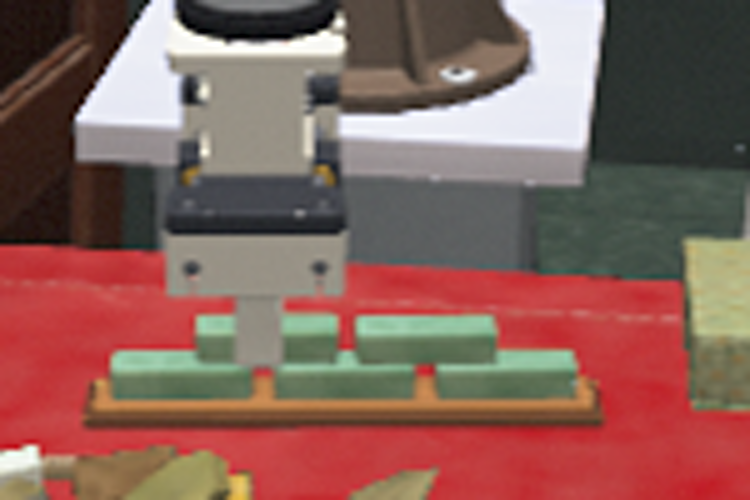

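It sits level with the first one, so I'll lower the last fraction of a millimetre, release and retreat.

Request:
{"name": "carry_out", "arguments": {
  "moves": "0.01 0 0 0.0006 0 0 0;0.01 0 0 0.0006 0 0 0;0.024 0 0 0.0006 0 0 0;0.028 0 0 0.0006 0 0 0;0.034 0 0 0.0006 0 0 0;0.044 0 0 0.0006 0 0 0;0.05 0 0 0.0006 0 0 0;0.05 0 0 0.0006 0 0 0;0.05 0 0 -0.02 0 0 0;0.05 0 0 -0.06 0 0 0;0.05 0 0 -0.1 0 0 0;0.05 0 0 -0.14 0 0 0;0.05 0.04 0 -0.16 0 0 0;0.05 0.08 0 -0.16 0 0 0;0.05 0.12 0 -0.16 0 0 0;0.05 0.16 0 -0.16 0 0 0;0.05 0.2 0 -0.16 0 0 0;0.05 0.2 0 -0.16 0 0 0;0.05 0.2 0 -0.16 0 0 0"
}}

```text
clock: 14.35
tool_pos: [0.5602, -0.1798, 0.3695]
orientation: [180.0, 0.0, -81.8]
force: [0.1, 0.4, -0.0]
opening: 0.0501
```

```bash
python3 - <<'E'
from plant import ctrl
from h import *
ims=[];views={}
for n,(x,y,w,h) in(("scene",(190,190,150,55)),("top",(230,170,125,55))):
    s=ctrl.snapshot(n);views[n]=s
    f=5;a=cv2.resize(np.ascontiguousarray(np.array(s["image"])[y:y+h,x:x+w,::-1]),None,fx=f,fy=f,interpolation=cv2.INTER_CUBIC)
    P=np.array([.526,.0587]);d=np.array([np.cos(np.radians(98.3)),np.sin(np.radians(98.3))])
    for k in(-.039,.039):
        p=(proj(s,box(*(P+k*d),np.radians(98.3),D,.027))-[x,y]+.5)*f
        for i in range(8):
          for j in(1,2,4):
            if not i&j: cv2.line(a,tuple(map(int,p[i])),tuple(map(int,p[i|j])),(255,0,0),1)
    b=np.zeros((275,750,3),np.uint8);b[:,:a.shape[1]]=a;ims.append(b)
cv2.imwrite("pics/final.png",np.vstack(ims))
E
```

```text
(no output)
```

View pics/final.png

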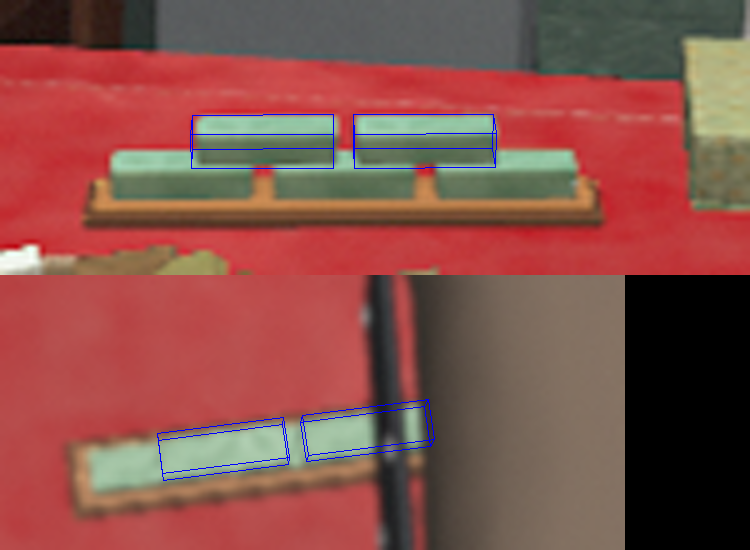

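Both blanks lie on the target outlines to within about 2 mm in both views (scene crop, left blank ~265, right ~425). They sit level and the arm is clear, so I'm handing in.

```bash
python3 -c "
from plant import ctrl
print(ctrl.close_job())"
```

```text
the job is handed in; nothing more can be done
None
```

I laid the two loose green blanks flat on the row, one centred over each joint. I then moved the arm clear and handed the job in; my last clock reading was 14.35 s of the 48 s allowed.

- **Final check:** drawn over the last pictures, the ideal outlines of both blanks match to about 2–3 mm, level and along the row. In the top view a cable and the arm partly hid one blank, but the scene view showed both fully.
- **Grip and release:** the second blank sat about 2.5 mm off-centre in the grip, and I corrected for part of that before lowering it. The force reading showed no clear contact when either blank was set down. I judged the heights from the tool position, and the later pictures agreed.
- **Left alone:** I did not touch the pink and black look-alikes, the pebble or the upright seal. No check failed.

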